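# Wedge the dust case open and fetch the finial

### The arm

A 7-joint arm with a two-finger parallel gripper is mounted at the origin on the work surface. World frame = base frame: x ahead of the robot, y to its left, z up, the work surface at z = 0. Lengths are in m, angles in rad, forces in N, time in s.
With the tool pointing down it reaches from about 0.375 to 0.925 m from the base axis. Payload 3.1 kg.
Tool frame: the origin (TCP) lies at the very end of the fingers, on their centre line; the grasp point (between the pads) lies 19 mm behind it; z points along the fingers, y is the line along which they close (so a half turn about z gives the same grasp; the last joint's range is limited). The gripper opens to 85 mm and grips with 20 to 120 N. Pads are 22 mm wide; open, the fingers measure 114 mm over their backs; the gripper's body (76 mm by 85 mm) begins 54 mm behind the grasp point. The pads swing forward as they close: fully open they stand 13 mm farther back than shut.
Start: joints at [1.028, 0.383, 0.044, 1.598, -0.018, 1.161, -0.05], TCP at [0.28, -0.587, 0.231] pointing down, gripper open.
Joint ranges: [-2.61, 2.61], [-0.41, 2.15], [-1.48, 1.57], [0, 2.5], [-1.57, 4.71], [0.05, 1.97], [-2.85, 2.85]. Speed limits (rad/s): [2.79, 2.79, 3.14, 3.14, 3.14, 3.14, 3.14].

### API

Orientations are given as a 3x3 rotation matrix whose columns are the frame's x, y, z axes.
In Python, from workcell import manip, gripper_to, imaging, order, read_t, read_qpos, read_dq, read_effort, read_tool_pos, read_tcp_rot, read_wrist_force, read_torque, read_width, read_grip_force gives the robot as it stands. Calls block until the motion is done:
- manip.reach(position, orientation): joint-space move of the TCP to a pose.
- manip.move_straight(position, rot=None, v=0.15, f_stop=None): straight line of the TCP; rot=None keeps the orientation; v is the mean speed in m/s. With f_stop (N) it stops when the force on the tool has changed by that much, and returns True; else False.
- manip.goto_joints(angles): joint-space move.
- gripper_to(opening, strength=None): finger opening in m; strength is the grip in N (None keeps the last); returns when the fingers have stopped.
- manip.dwell(seconds).
- manip.solve_ik(position, orientation): joint angles nearest the present ones, or None.
- imaging.camera(name): name is "scene" or "top" or "wrist"; returns a dict with "frame" (480x640x3 uint8, blue, green, red), "fov_y" (degrees; the focal length in pixels is half the picture's height over the tangent of half this angle, whatever the lens; pixels are square), "cx", "cy" (the principal point, pixels), "k1" (the pictures are not rectified: a ray, as slopes to the right and down, at radius r is drawn at 1 + k1 r^2 times it, then the intrinsics apply), "rvec" (rotation vector, rad) and "tvec" (3), from world to camera coordinates, as OpenCV has them; the wrist camera has in their place "tool_from_camera" (4x4, takes a point from camera to tool coordinates, whose origin is the TCP and whose axes are the flange's). Camera axes: x right, y down, z forward; pixel columns grow to the right and rows downward; lengths in m; the calibration is good to about 2 mm. A picture is of the moment at which its call begins: read the wrist's pose just before it. There is no depth.
A pose or a line that the arm cannot do raises manip.Unreachable and nothing moves.
- order.close_job(): hands the job in; it is judged then, once.
Readings, each from a call of its own:
- read_t(): time.
- read_qpos(): joint angles.
- read_dq(): joint speeds.
- read_effort(): joint torques, N m.
- read_tool_pos(): TCP position.
- read_tcp_rot(): TCP orientation.
- read_wrist_force(): force on the tool from outside, world axes, zero at the start.
- read_torque(): the same for the moment, N m.
- read_width(): finger opening in m.
- read_grip_force(): force on a finger pad.
Only numpy, scipy, OpenCV 4.12 (cv2) and the standard library are available. Lean on these libraries where they do the work, as an engineer would, in place of code of your own. Each camera call takes 0.05 s, during which the arm holds its last target. There are 200 camera calls.

### The job

The dust case's spring door will not stay open by itself: prop it wide open, about square to the case, with the wooden door wedge, its thin end pushed in under the door's lower edge and the wedge left lying flat on the bench. Then take the turned finial (the piece standing nearest the door) out of the case and set it down gently, upright and wholly on the cork mat. Leave the door wedged open, and leave the other pieces in the case and on the bench where they are.

Things in the scene. Friction and masses are not known exactly. Their poses are not given: they have to be found in the camera images.
- case: Plywood dust case fixed on the bench, 210 deep (x), 300 wide (y), 290 high; top and back clear plastic. Origin: centre of its underside; own -x is the front (door side), +y the hinge side. Open front at x = -105; side walls 15, inside 270 wide; inner floor 35 above the bench, underside of the top 278. The plinth is set back 35 at the front.
- case_door (a joint): Door angle (rad): 0 shut, to 1.95 as the free edge swings out towards the robot and round to the hinge side (clockwise from above). A spring always pulls it shut (0.18 N m when shut, 0.37 at 1.6 rad), a damper slows it (0.8 N m s/rad: let go wide open it takes about 5 s to shut). No catch, latch or hold-open.
- door_hinge (a point): Point on the door's vertical hinge axis, at bench height; turns with the door: -y runs along it to the free edge, +x is the inner face's normal. The panel fills x 0 (outer face) to 15 (inner), y 0 to -300, z 18 to 315: 18 clear of the bench, and 25 above the case's top, so it can be hooked or pinched there. Upright bar handle, 100 long, 35 off the outer face, at y -265, z 210.
- door_corner (a point): The upper inner corner of the door's free edge, 315 above the bench; it moves and turns with the door (axes as door_hinge).
- wedge: Hardwood door wedge, 150 long (x), 45 wide (y), 160 g, loose, flat on the bench, rubber sole (friction on the bench about 1.1, other faces 0.6). Origin: centre of its underside. Height grows evenly from 5 at the thin nose (x -75) to 45 at the heel (x +75): it jams under the door with about 49 of its nose end in. 36 high at x +40.
- wedge_nose (a point): Middle of the wedge's thin end, at its underside; axes as the wedge.
- finial: Turned wooden finial, 110 high, 120 g, standing upright in the case just inside the door, nearest the opening. Origin: centre of its foot. Foot disc 56 across and 12 high; straight round shaft 38 across from 18 to 80 above the foot; head 50 across from 88 to 98.
- mat: Square cork mat, 160 x 160, 6 thick, fixed flat on the bench. Origin: centre of its underside; the sides run along its x and y.
- cup: Another turned piece at the back of the case, squat: 72 across, 50 high. Origin: centre of its foot. To be left alone.
- candlestick: Another turned piece at the back of the case, tall: foot 66 across, 160 high. Origin: centre of its foot. To be left alone.
- offcut: Plain square-edged timber offcut 140 (x) x 45 x 38 on the bench, of even height, not the wedge. Origin: centre of its underside. To be left alone.
- pot_a: Small black plastic pot with a white lid, 32 across, 48 high. Origin: centre of its foot. To be left alone.
- pot_b: Small white plastic pot with a white lid, 32 across, 48 high. Origin: centre of its foot. To be left alone.
- mug: White mug 80 across, 90 high. Origin: centre of its foot. To be left alone.
- varnish: Amber glass jar with a lid, 60 across, 100 high. Origin: centre of its foot. To be left alone.
- brush: Paint brush lying on the bench. To be left alone.
Not all that is in view belongs to the job. Of the things shaped like the mat, the cork one is meant.

How it is judged:
By the outcome, as a careful person would: the job done as asked, in the order asked, and still so for the second after the job is handed in, with the robot touching nothing.
It also fails if it takes over 72 s, if anything falls off the work surface, if the arm or the gripper's body presses on something with over 40 N, if the wrist force passes 120 N, or if a joint passes its speed limit or range.

## Working session

There is one attempt and no reset: what is moved stays moved. The work goes in short steps, each a Python script; the robot and the scene stay as the last script left them, time stands still between calls to the robot, and variables do not carry over. Pictures are saved under pics/ and viewed, at most 10 in all, crops included, and the job is handed in when it is done.

```bash
ls; mkdir -p pics; cat > h.py <<'E'
import numpy as np, cv2
from workcell import *
def cam(name):
    p=read_tool_pos();R=read_tcp_rot();c=imaging.camera(name)
    c['f']=240/np.tan(np.radians(c['fov_y'])/2)
    if name=='wrist':
        T=np.array(c['tool_from_camera']);Rt=np.array(R)
        c['R']=(Rt@T[:3,:3]).T; c['C']=np.array(p)+Rt@T[:3,3]
    else:
        c['R']=cv2.Rodrigues(np.array(c['rvec'],float))[0];c['C']=-c['R'].T@np.array(c['tvec'],float).ravel()
    return c
def ray(c,u,v):
    d=np.array([(u-c['cx'])/c['f'],(v-c['cy'])/c['f']]);rd=np.hypot(*d);r=rd
    for _ in range(30): r=rd/(1+c['k1']*r*r)
    d=d*(r/rd if rd>0 else 1)
    return c['R'].T@np.array([d[0],d[1],1.])
def onz(c,u,v,z):
    d=ray(c,u,v);return c['C']+d*(z-c['C'][2])/d[2]
def proj(c,P):
    q=c['R']@(np.array(P,float)-c['C']);s=q[:2]/q[2];s=s*(1+c['k1']*(s@s))
    return s*c['f']+[c['cx'],c['cy']]
E
python3 - <<'E'
from h import *
import pickle
for n in ['scene','top']:
    c=cam(n);cv2.imwrite(f'pics/{n}0.png',c['frame']);pickle.dump(c,open(f'{n}0.pkl','wb'))
    print(n,c['C'],c['f'],c['k1'],c['R'][2])
print(read_t())
E
```

```text
pics
scene [1.40152701 0.17016975 1.22978904] 547.1624115999206 -0.08437798320270815 [-0.66704218 -0.16377806 -0.72679535]
top [ 0.36835172 -0.08331401  1.60083324] 535.900393458743 -0.03325302109970181 [ 0.08588441  0.0026403  -0.99630161]
0.1
```

View pics/scene0.png

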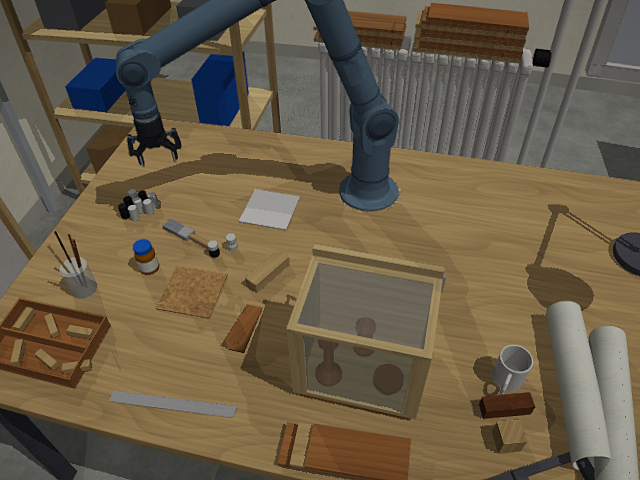

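View pics/top0.png

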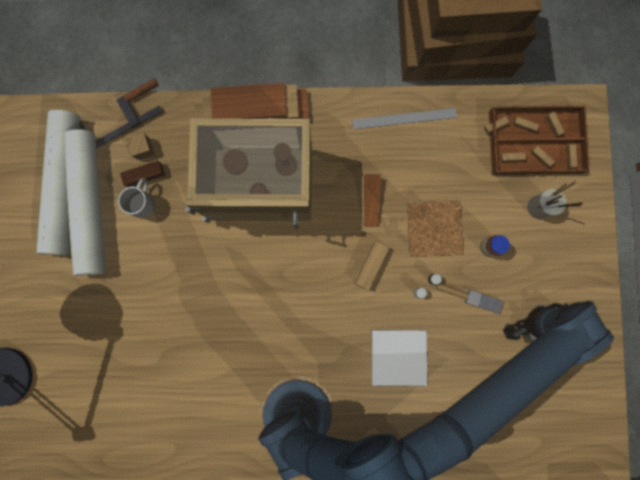

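```bash
python3 - <<'E'
import cv2,numpy as np
s=cv2.imread('pics/scene0.png');t=cv2.imread('pics/top0.png')
a=cv2.resize(s[235:365,210:310],None,fx=4.4,fy=4.4,interpolation=cv2.INTER_CUBIC)
b=cv2.resize(t[165:300,345:395],None,fx=4.4,fy=4.4,interpolation=cv2.INTER_CUBIC)
H=max(a.shape[0],b.shape[0]);o=np.zeros((H,a.shape[1]+b.shape[1],3),np.uint8);o[:a.shape[0],:a.shape[1]]=a;o[:b.shape[0],a.shape[1]:]=b
cv2.imwrite('pics/w.png',o)
a=cv2.resize(s[235:425,270:455],None,fx=3.1,fy=3.1,interpolation=cv2.INTER_CUBIC)
cv2.imwrite('pics/cs.png',a)
cv2.imwrite('pics/ct.png',cv2.resize(t[105:235,175:325],None,fx=4.6,fy=4.6,interpolation=cv2.INTER_CUBIC))
E
```

```text
(no output)
```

View pics/w.png

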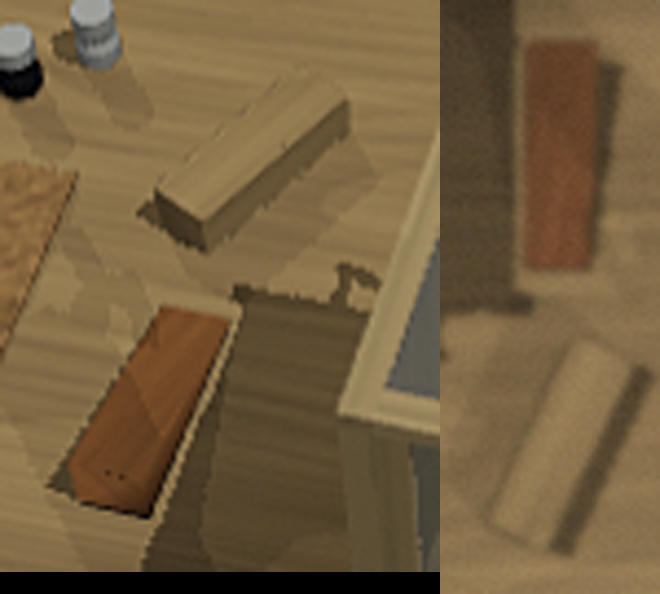

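View pics/cs.png

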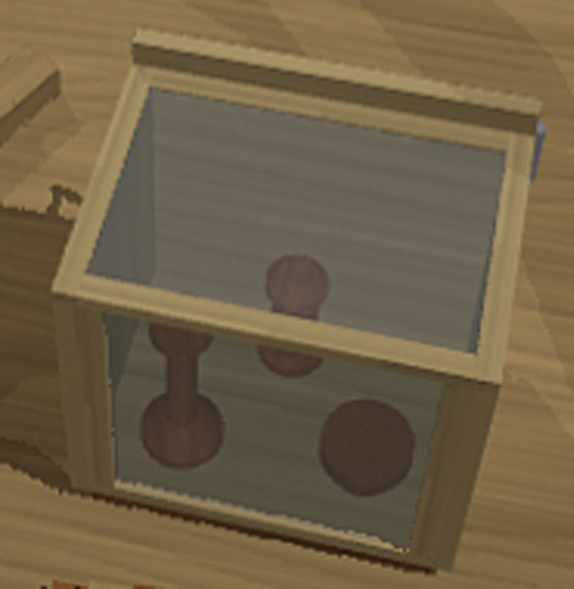

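View pics/ct.png

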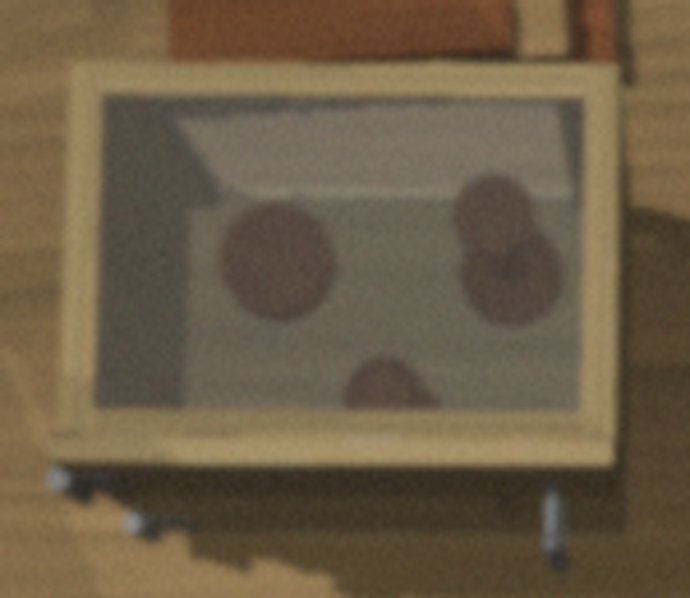

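```bash
python3 - <<'E'
from h import *
import pickle
S=pickle.load(open('scene0.pkl','rb'));T=pickle.load(open('top0.pkl','rb'))
np.set_printoptions(precision=4,suppress=True)
tt=lambda x,y:(175+x/4.6,105+y/4.6)
ss=lambda x,y:(270+x/3.1,235+y/3.1)
for n,a,b,z in [('backL',tt(73,65),ss(498,382),.29),('backR',tt(618,67),ss(53,292),.29),('doorL',tt(52,460),ss(541,102),.315),('doorR',tt(612,465),ss(134,33),.315)]:
    print(n,onz(T,*a,z),onz(S,*b,z))
print('finial head',onz(T,*tt(384,390),.13),onz(S,*ss(297,285),.13),'foot',onz(S,*ss(291,350),.047))
def box(c,m,roi,z):
    k=np.zeros_like(m);x0,y0,x1,y1=roi;k[y0:y1,x0:x1]=m[y0:y1,x0:x1]
    ct=max(cv2.findContours(k,0,1)[0],key=cv2.contourArea)
    P=np.array([onz(c,*p[0],z)[:2] for p in ct],np.float32)
    r=cv2.minAreaRect((P*1000)); return r,cv2.boxPoints(r)
for c,n,rw,rm in [(T,'top',(350,160,395,240),(400,190,470,265)),(S,'scene',(215,295,270,360),(150,255,232,325))]:
    h=cv2.cvtColor(c['frame'],cv2.COLOR_BGR2HSV)
    if n=='top': print(h[200,372],h[225,435],h[250,340],h[265,373])
    else: print(h[325,243],h[290,195],h[350,200])
    m=((h[...,0]<=11)&(h[...,1]>110)).astype(np.uint8)*255
    r,b=box(c,m,rw,.02);print(n,'wedge',r);print(b)
    h2=cv2.cvtColor(c['frame'],cv2.COLOR_BGR2HSV)
    m=((h[...,0]<=15)&(h[...,1]>95)).astype(np.uint8)*255
    m=cv2.morphologyEx(m,cv2.MORPH_CLOSE,np.ones((5,5)));m=cv2.morphologyEx(m,cv2.MORPH_OPEN,np.ones((5,5)))
    r,b=box(c,m,rm,.006);print(n,'mat',r)
E
```

```text
backL [0.7956 0.2416 0.29  ] [0.797  0.2442 0.29  ]
backR [ 0.7884 -0.0565  0.29  ] [ 0.7913 -0.0514  0.29  ]
doorL [0.5735 0.2452 0.315 ] [0.5761 0.2511 0.315 ]
doorR [ 0.5654 -0.0507  0.315 ] [ 0.5727 -0.0478  0.315 ]
finial head [0.642  0.0912 0.13  ] [0.6398 0.0952 0.13  ] foot [0.6463 0.0956 0.047 ]
[ 12 153 115] [ 15 129 121] [ 19 111 133] [ 17 113 145]
top wedge ((666.6487426757812, -221.66949462890625), (8.964286804199219, 3.027752637863159), 89.02194213867188)
[[ 665.0585 -226.1251]
 [ 668.0859 -226.1768]
 [ 668.239  -217.2139]
 [ 665.2116 -217.1622]]
top mat ((538.5950317382812, -422.6361083984375), (157.4313201904297, 157.73545837402344), 1.2916914224624634)
[ 13 171 118] [ 17 138 140] [ 19 118 143]
scene wedge ((708.5465087890625, -217.19064331054688), (2.594632148742676, 0.0), 102.92285919189453)
[[ 708.8366 -218.4551]
 [ 708.8366 -218.4551]
 [ 708.2564 -215.9262]
 [ 708.2564 -215.9262]]
scene mat ((445.0974426269531, -589.647705078125), (21.609407424926758, 12.181644439697266), 25.11129379272461)
```

```bash
cat >> h.py <<'E'
def down(yaw,flip=0):
    # tool pointing down, tool x along heading yaw (+pi if flip); fingers close across it
    x=np.array([np.cos(yaw+np.pi*flip),np.sin(yaw+np.pi*flip),0]);z=np.array([0,0,-1.]);return np.column_stack([x,np.cross(z,x),z])
def fwd(yaw,pitch,flip=0):
    z=np.array([np.cos(yaw)*np.cos(pitch),np.sin(yaw)*np.cos(pitch),-np.sin(pitch)])
    y=np.array([-np.sin(yaw),np.cos(yaw),0])*(-1 if flip else 1)
    return np.column_stack([np.cross(y,z),y,z])
H=np.array([.572,.247]);CY=-.02   # hinge (outer face corner), case yaw
def doorpt(th,along,inn):
    # point at `along` from hinge towards free edge, `inn` from outer face on the inner side
    a=CY-th; ex=np.array([np.cos(a),np.sin(a)]);ey=np.array([-np.sin(a),np.cos(a)])
    return H-along*ey+inn*ex, a+np.pi   # nose heading
E
python3 - <<'E'
from h import *
import pickle
np.set_printoptions(precision=3,suppress=True)
T=pickle.load(open('top0.pkl','rb'))
h=cv2.cvtColor(T['frame'],cv2.COLOR_BGR2HSV)
m=((h[...,0]<=14)&(h[...,1]>135)).astype(np.uint8)*255
k=np.zeros_like(m);k[160:240,350:395]=m[160:240,350:395];k=cv2.morphologyEx(k,cv2.MORPH_CLOSE,np.ones((3,3)));k=cv2.morphologyEx(k,cv2.MORPH_OPEN,np.ones((3,3)))
ct=max(cv2.findContours(k,0,1)[0],key=cv2.contourArea)
b=cv2.boxPoints(cv2.minAreaRect(ct));b=b[np.argsort(b[:,1])];print(b)
he=np.array([onz(T,*p,.045) for p in b[:2]]);no=np.array([onz(T,*p,.005) for p in b[2:]])
print(he,no);hm,nm=he.mean(0)[:2],no.mean(0)[:2];d=nm-hm;print(hm,nm,np.linalg.norm(d),np.arctan2(d[1],d[0]))
yaw=np.arctan2(d[1],d[0])
for f in (0,1):
    print('flip',f)
    g=nm-d/np.linalg.norm(d)*.123
    print('pick',g,manip.solve_ik([*g,.006],down(yaw,f)))
    for th in (0,.5,1,1.5,1.8):
        for al in (.16,.22):
            p,n=doorpt(th,al,.015+.123); print(th,al,p,manip.solve_ik([*p,.30],down(n,f)))
    for al in (.13,.16,.2,.24):
        p,n=doorpt(1.55,al,.015+.123-.049); print('final',al,p,manip.solve_ik([*p,.006],down(n,f)))
for f in (0,1):
  for yw in (-.4,0,.15,.4):
    print('fin',yw,f,manip.solve_ik([.643+.016*np.cos(yw),.094+.016*np.sin(yw),.08-.01],fwd(yw,.52,f)))
  for yw in (-1.2,-.9,-.6,-.3):
    print('mat',yw,f,manip.solve_ik([.538+.016*np.cos(yw),-.42+.016*np.sin(yw),.041],fwd(yw,.52,f)))
E
```

```text
[[365.018 174.501]
 [380.498 175.053]
 [363.217 224.936]
 [378.697 225.489]]
[[ 0.698 -0.213  0.045]
 [ 0.695 -0.259  0.045]] [[ 0.553 -0.207  0.005]
 [ 0.551 -0.254  0.005]]
[ 0.697 -0.236] [ 0.552 -0.23 ] 0.14495356175815582 3.104178101554239
flip 0
pick [ 0.675 -0.235] [ 0.623  0.804 -0.498  1.527  0.446  0.925  1.516]
0 0.16 [0.707 0.084] [ 0.275  0.548 -0.684  1.318  0.341  1.392  1.155]
0 0.22 [0.706 0.024] [ 0.34   0.526 -0.643  1.336  0.312  1.38   1.255]
0.5 0.16 [0.612 0.04 ] [ 0.399  0.335 -0.662  1.582  0.212  1.297  0.757]
0.5 0.22 [ 0.582 -0.012] [ 0.461  0.258 -0.601  1.659  0.152  1.272  0.881]
1 0.16 [0.508 0.046] [ 0.449  0.104 -0.654  1.819  0.067  1.24   0.327]
1 0.22 [0.457 0.014] [ 0.526 -0.024 -0.628  1.929 -0.015  1.232  0.453]
1.5 0.16 [0.419 0.101] [ 0.538 -0.093 -0.807  1.973 -0.071  1.234 -0.192]
1.5 0.22 [0.359 0.098] [ 0.601 -0.279 -0.806  2.08  -0.21   1.264 -0.07 ]
1.8 0.16 [0.383 0.153] [ 0.613 -0.176 -0.965  2.004 -0.153  1.242 -0.544]
1.8 0.22 [0.325 0.168] [ 0.661 -0.388 -0.973  2.087 -0.331  1.295 -0.432]
final 0.13 [0.442 0.158] [ 0.353  0.583 -0
[... 1653 characters left out ...]
  2.145  2.024  0.715 -1.372]
mat -0.9 0 [ 0.611  0.659 -0.2    2.223  2.542  0.877 -1.279]
mat -0.6 0 [ 1.738  1.361 -1.264  2.212  2.765  0.944 -0.1  ]
mat -0.3 0 [ 1.879  1.353 -1.26   2.154  2.726  0.504  0.16 ]
fin -0.4 1 [-0.788  0.612  0.261  2.221  1.975  0.764  1.841]
fin 0 1 [ 0.623  0.912 -1.04   2.292  2.6    1.077  2.48 ]
fin 0.15 1 [ 0.727  0.907 -1.039  2.302  2.759  0.906  2.512]
fin 0.4 1 [ 0.883  0.919 -1.038  2.271  3.059  0.596  2.508]
mat -1.2 1 [0.053 0.707 0.261 2.143 2.024 0.748 1.8  ]
mat -0.9 1 [ 0.99   0.756 -0.607  2.206  2.522  1.001  2.135]
mat -0.6 1 [ 1.566  1.049 -1.041  2.216  2.841  0.854  2.625]
mat -0.3 1 [ 1.72   1.064 -1.041  2.158  3.151  0.46   2.621]
```

```bash
python3 - <<'E'
from h import *
np.set_printoptions(precision=3,suppress=True)
yaw=3.104; g=np.array([.6725,-.2345])
R=down(yaw,0)
manip.reach([*g,.13],R)
manip.move_straight([*g,.004],v=.15,f_stop=8)
print(read_tool_pos(),read_wrist_force())
gripper_to(.03,60)
print('w',read_width(),read_grip_force(),read_t())
manip.move_straight([*g,.35],v=.35)
p,n=doorpt(0,.2,.015+.123+.025)
manip.reach([*p,.35],down(n,0))
manip.move_straight([*p,.302],v=.2,f_stop=5)
print(read_tool_pos(),read_qpos(),read_width(),read_t())
c=cam('scene');cv2.imwrite('pics/a.png',cv2.resize(c['frame'][200:430,200:480],None,fx=2.5,fy=2.5))
E
```

```text
[ 0.674 -0.235  0.005] [-0.341  0.866 -0.146]
w 0.044144638465792384 62.89133280515671 3.4917
[0.731 0.039 0.33 ] [ 0.283  0.565 -0.631  1.215  0.325  1.463  1.238] 0.044348132176240625 5.9417
```

View pics/a.png

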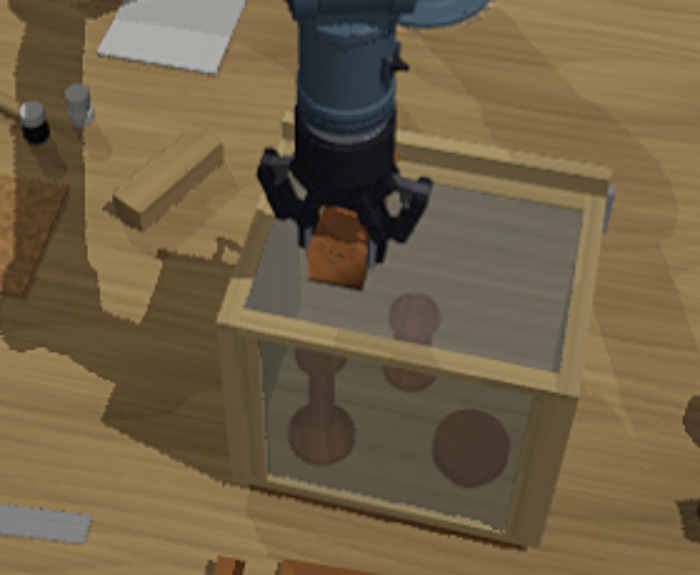

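```bash
python3 - <<'E'
from h import *
np.set_printoptions(precision=3,suppress=True)
print(read_wrist_force(),read_torque())
p=read_tool_pos().copy() if hasattr(read_tool_pos(),'copy') else read_tool_pos()
manip.move_straight([p[0],p[1],.345],v=.1);manip.dwell(.2)
print(read_wrist_force(),read_torque(),read_tool_pos())
c=cam('wrist');cv2.imwrite('pics/b.png',c['frame']);print(proj(c,[.5865,.045,.315]),proj(c,[.61,.039,.345]))
E
```

```text
[-0.386 -0.923 -1.706] [ 0.018 -0.054 -0.001]
[-0.08  -0.541 -2.072] [0.045 0.005 0.027] [0.732 0.04  0.346]
[ 319.14  -106.206] [301.756 -68.372]
```

View pics/b.png

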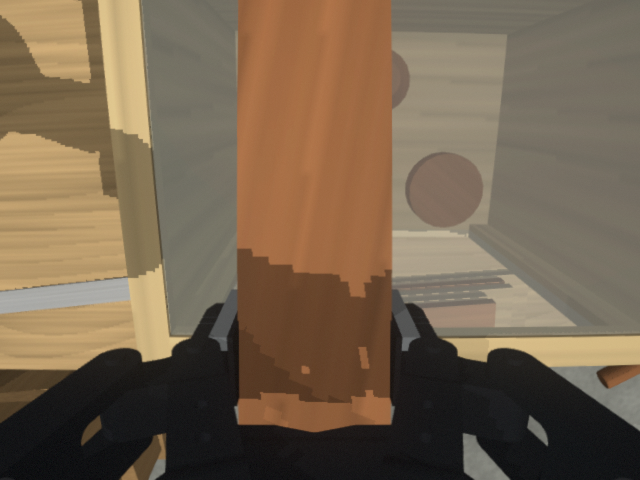

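```bash
python3 - <<'E'
from h import *
np.set_printoptions(precision=3,suppress=True)
p,n=doorpt(0,.2,.015+.125+.025)
manip.move_straight([*p,.345],v=.15)
print(manip.move_straight([*p,.3025],v=.06,f_stop=8));print(read_tool_pos(),read_wrist_force(),read_torque())
p,n=doorpt(0,.2,.015+.125-.015)
print(manip.move_straight([*p,.3025],v=.06,f_stop=8));print(read_tool_pos(),read_wrist_force(),read_torque(),read_t())
E
```

```text
False
[0.733 0.044 0.303] [-0.39  -0.995 -1.095] [-0.019 -0.055 -0.014]
False
[0.693 0.044 0.303] [ 1.732 -0.108 -1.707] [-0.177 -0.189  0.041] 8.425
```

```bash
python3 - <<'E'
from h import *
np.set_printoptions(precision=3,suppress=True)
for th in np.arange(.25,1.86,.2):
    p,n=doorpt(th,.2,.015+.123)
    manip.move_straight([*p,.3025],down(n,0),v=.22)
    print(round(th,2),read_tool_pos(),read_wrist_force())
print(read_t(),read_qpos(),read_width())
c=cam('scene');cv2.imwrite('pics/c.png',c['frame'])
E
```

```text
0.25 [0.652 0.017 0.303] [ 1.033 -1.42  -1.565]
0.45 [0.605 0.007 0.303] [ 0.771 -0.772 -0.948]
0.65 [0.557 0.006 0.303] [ 0.53  -1.026 -1.765]
0.85 [0.509 0.013 0.303] [ 0.011 -0.927 -0.953]
1.05 [0.464 0.03  0.303] [-0.12  -1.729 -1.637]
1.25 [0.423 0.056 0.303] [ 0.228 -2.319 -0.913]
1.45 [0.388 0.089 0.303] [-1.329 -1.236 -0.701]
1.65 [0.36  0.129 0.303] [-0.597 -1.587 -1.183]
1.85 [0.341 0.173 0.303] [-1.393 -1.538 -1.506]
11.7667 [ 0.413 -0.254 -0.83   2.058 -0.196  1.263 -0.635] 0.044164087211786884
```

View pics/c.png

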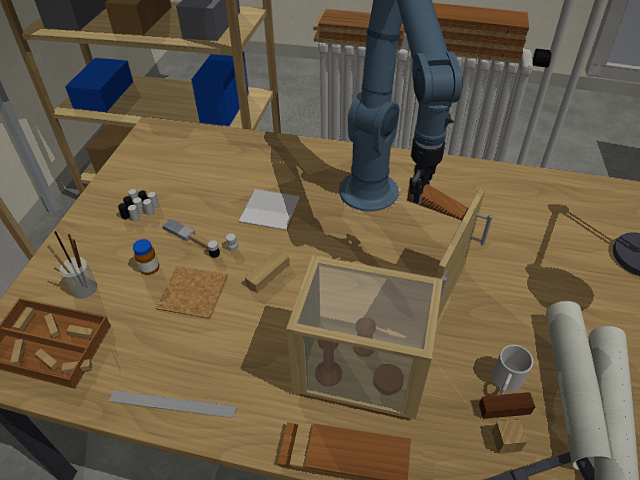

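```bash
python3 - <<'E'
from h import *
np.set_printoptions(precision=3,suppress=True)
th=1.58
p,n=doorpt(th,.2,.015+.125-.049); q,_=doorpt(th,.2,.015+.125+.008)
R=down(n,0)
t=read_t();manip.move_straight([*q,.0065],R,v=.35);print(read_t()-t,read_tool_pos(),read_wrist_force())
print(manip.move_straight([*p,.0065],R,v=.12,f_stop=15),read_tool_pos(),read_wrist_force())
manip.dwell(.6);print(read_tool_pos(),read_wrist_force(),read_torque(),read_t(),read_width())
c=cam('top');cv2.imwrite('pics/d0.png',c['frame']);
a=cv2.resize(c['frame'][150:360,130:330],None,fx=2.4,fy=2.4,interpolation=cv2.INTER_CUBIC)
s=cam('scene')['frame'];b=cv2.resize(s[120:330,340:510],(0,0),fx=1.8,fy=2.4)
o=np.hstack([a,b]);cv2.imwrite('pics/d.png',o);print(o.shape)
E
```

```text
1.0249999999999986 [0.368 0.105 0.006] [ 1.012  0.763 -1.365]
False [0.366 0.157 0.005] [-3.327 -5.767 -1.848]
[0.366 0.157 0.005] [-3.496 -5.88  -3.578] [-1.179  0.526  0.386] 14.0667 0.04452160780282542
(504, 786, 3)
```

View pics/d.png

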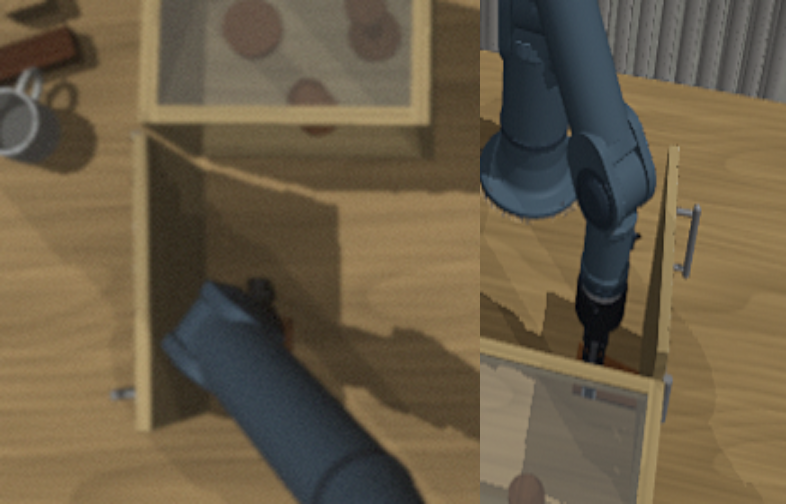

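```bash
python3 - <<'E'
from h import *
np.set_printoptions(precision=3,suppress=True)
p=np.array(read_tool_pos())
d=doorpt(1.58,.2,0)[0]-doorpt(1.58,.2,.1)[0];d/=np.linalg.norm(d)
print(manip.move_straight([p[0]+.004*d[0],p[1]+.004*d[1],p[2]],v=.03,f_stop=12),read_tool_pos(),read_wrist_force())
gripper_to(.075);print(read_wrist_force(),read_width())
p=np.array(read_tool_pos())-np.r_[d*.006,0]
manip.move_straight([*p[:2],.10],v=.2)
c=cam('wrist');
p-=np.r_[d*.05,0]
manip.move_straight([*p[:2],.34],v=.35)
manip.reach([.36,-.15,.36],fwd(0,.52,0))
print(read_t(),read_qpos(),read_wrist_force())
t=cam('top');a=cv2.resize(t['frame'][150:360,130:330],None,fx=2.4,fy=2.4,interpolation=cv2.INTER_CUBIC)
s=cam('scene')['frame'];b=cv2.resize(s[170:380,310:490],(0,0),fx=1.75,fy=2.4)
o=np.hstack([a,b]);cv2.imwrite('pics/e.png',o);cv2.imwrite('pics/e2.png',c['frame'])
E
```

```text
False [0.365 0.158 0.004] [-0.334 -5.256 -0.367]
[ 0.266  0.871 -0.134] 0.07485702236536315Traceback (most recent call last):
  File "<stdin>", line 12, in <module>
workcell.Unreachable: the arm cannot take that pose within its joint ranges
```

```bash
python3 - <<'E'
from h import *
np.set_printoptions(precision=3,suppress=True)
print(read_t(),read_tool_pos())
p=np.array(read_tool_pos())
manip.move_straight([*p[:2],.33],v=.35)
print('up ok',read_t())
F=np.array([.643,.094])
def grasp(xy,zg,yw,pt,f,back=0,deep=.021):
    R=fwd(yw,pt,f);return np.r_[xy,zg]+R[:,2]*deep-back*np.array([np.cos(yw),np.sin(yw),0]),R
for pt in (.45,.52,.65,.75):
  for yw in (-.3,-.15,0,.15):
    for f in (0,1):
      r=[manip.solve_ik(*grasp(F,.08,yw,pt,f,b)) for b in (.15,.1,0)]
      print(pt,yw,f,['-' if q is None else np.array(q) for q in (r[0],r[2])], r[1] is not None)
E
```

```text
16.3833 [0.364 0.106 0.338]
up ok 16.6333
0.45 -0.3 0 [array([-1.334,  0.649,  0.476,  2.48 ,  1.907,  0.833, -1.604]), array([ 0.009,  0.708, -0.569,  2.232,  2.248,  1.189, -1.079])] True
0.45 -0.3 1 [array([-1.334,  0.649,  0.476,  2.48 ,  1.907,  0.833,  1.538]), array([-0.565,  0.621,  0.044,  2.258,  2.194,  0.934,  1.791])] True
0.45 -0.15 0 ['-', array([ 0.151,  0.714, -0.63 ,  2.28 ,  2.465,  1.134, -1.055])] True
0.45 -0.15 1 ['-', array([-0.076,  0.641, -0.39 ,  2.29 ,  2.451,  1.051,  1.943])] True
0.45 0 0 ['-', array([ 0.309,  0.73 , -0.69 ,  2.31 ,  2.689,  1.057, -1.02 ])] True
0.45 0 1 ['-', array([ 0.435,  0.804, -0.824,  2.305,  2.69 ,  1.094,  2.238])] False
0.45 0.15 0 ['-', array([ 0.402,  0.72 , -0.675,  2.321,  2.929,  0.943, -1.054])] False
0.45 0.15 1 ['-', array([ 0.744,  0.987, -1.042,  2.31 ,  2.867,  0.995,  2.51 ])] False
0.52 -0.3 0 [array([-1.091,  0.531,  0.26 ,  2.47 ,  1.898,  0.873, -1.452]), array([-0.009,  0.653, -0.538,  2.225,  2.183,  1.069, -1.045])] True
0.52 -0.3 1 [array([-1.091,  0.531,  0.26 ,  2.47 ,  1.898,  0.873,  1.689]), array([-0
[... 1589 characters left out ...]
566,  0.906,  2.456,  1.861,  0.3  ,  1.771]), array([-0.862,  0.529,  0.472,  2.207,  1.977,  0.365,  1.996])] True
0.75 -0.15 0 [array([ 0.286,  0.502, -0.938,  2.471,  2.029,  0.929, -0.891]), array([ 0.003,  0.498, -0.424,  2.209,  2.106,  0.61 , -0.847])] True
0.75 -0.15 1 ['-', array([-0.225,  0.465, -0.173,  2.219,  2.147,  0.527,  2.175])] True
0.75 0 0 ['-', array([ 0.159,  0.505, -0.516,  2.229,  2.325,  0.538, -0.855])] True
0.75 0 1 ['-', array([ 0.237,  0.528, -0.602,  2.226,  2.298,  0.567,  2.347])] True
0.75 0.15 0 ['-', array([ 0.348,  0.535, -0.64 ,  2.232,  2.531,  0.465, -0.828])] True
0.75 0.15 1 ['-', array([ 0.502,  0.604, -0.813,  2.226,  2.43 ,  0.52 ,  2.494])] True
```

```bash
cat >> h.py <<'E'
F=np.array([.643,.094]);M=np.array([.5385,-.4226]);PT=.65
def grasp(xy,zg,yw,f=0,back=0,deep=.021):
    R=fwd(yw,PT,f);return np.r_[xy,zg]+R[:,2]*deep-back*np.array([np.cos(yw),np.sin(yw),0]),R
E
python3 - <<'E'
from h import *
np.set_printoptions(precision=3,suppress=True)
gripper_to(.085)
for zz in (.25,.22,.2):
    a=grasp(F,zz,-.1,0,.1)
    if manip.solve_ik(*a) is not None: break
print(zz); manip.reach(*a)
manip.move_straight(*grasp(F,.077,-.1,0,.1),v=.25)
print(read_t(),read_tool_pos(),read_qpos(),read_wrist_force())
for yw in (-1.2,-.9,-.6,-.3,-.1):
    print(yw,[manip.solve_ik(*grasp(M,z,yw)) for z in (.048,.2)])
np.save('q.npy',read_qpos())
t=cam('top')['frame'];a=cv2.resize(t[130:360,150:330],(0,0),fx=2.1,fy=2.1,interpolation=cv2.INTER_CUBIC)
w=cam('wrist')['frame'];cv2.imwrite('pics/w1.png',w);b=cv2.resize(w,(416,312))
s=cam('scene')['frame'];s=cv2.resize(s[180:350,340:490],(200,171));
o=np.zeros((483,800,3),np.uint8);o[:,:378]=a[:483,:378];o[:312,378:794]=b;o[312:483,378:578]=s
cv2.imwrite('pics/f.png',o)
E
```

```text
0.25
19.5083 [0.561 0.102 0.065] [-0.315  0.421 -0.213  2.459  2.329  0.773 -1.25 ] [ 0.58  -0.064  1.672]
-1.2 [array([ 0.167,  0.644,  0.185,  2.11 ,  1.934,  0.623, -1.159]), array([ 0.136,  0.333,  0.22 ,  2.107,  1.525,  0.591, -0.61 ])]
-0.9 [array([ 0.303,  0.607,  0.163,  2.197,  2.565,  0.576, -1.438]), array([ 0.212,  0.272,  0.264,  2.197,  2.086,  0.342, -0.871])]
-0.6 [array([ 0.497,  0.595,  0.123,  2.216,  3.215,  0.589, -1.688]), array([ 0.469,  0.253,  0.153,  2.212,  3.294,  0.245, -1.738])]
-0.3 [array([ 0.717,  0.612,  0.052,  2.161,  3.83 ,  0.623, -1.894]), array([ 0.697,  0.289,  0.073,  2.157,  4.301,  0.416, -2.417])]
-0.1 [array([ 0.835,  0.639,  0.012,  2.089,  4.216,  0.666, -2.036]), array([ 0.825,  0.337,  0.023,  2.085,  4.633,  0.579, -2.543])]
```

View pics/f.png

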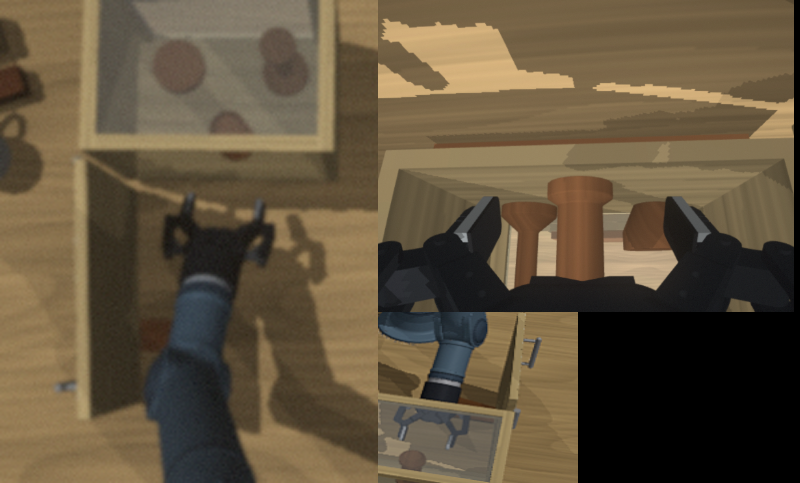

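```bash
python3 - <<'E'
from h import *
np.set_printoptions(precision=3,suppress=True)
print(manip.move_straight(*grasp(F,.077,-.1),v=.12,f_stop=8),read_tool_pos(),read_wrist_force())
gripper_to(.02,35);print('w',read_width(),read_grip_force())
manip.move_straight(*grasp(F,.097,-.1),v=.08);print(read_wrist_force(),read_width())
manip.move_straight(*grasp(F,.097,-.1,0,.105),v=.15)
manip.move_straight(*grasp(F,.22,-.1,0,.105),v=.25)
print(read_t(),read_qpos(),read_width(),read_wrist_force())
for yw in (-1.2,-1.,-.8,-.6): print(yw,manip.solve_ik(*grasp(M,.2,yw)),manip.solve_ik(*grasp(M,.05,yw)))
E
```

```text
False [0.659 0.092 0.064] [-0.207 -0.217  0.832]
w 0.03751789282615934 35.03340661525726
[-0.164 -0.004 -1.666] 0.037424588092986814
23.1083 [-0.356  0.004 -0.174  2.443  1.793  0.503 -0.669] 0.03739330008100308 [-0.292 -1.074 -0.987]
-1.2 [ 0.005  0.344  0.368  2.113  1.502  0.546 -0.613] [-0.023  0.677  0.403  2.119  1.944  0.513 -1.252]
-1.0 [-0.13   0.326  0.601  2.187  1.895  0.325 -0.842] [ 0.008  0.661  0.444  2.187  2.467  0.49  -1.576]
-0.8 [-0.196  0.334  0.782  2.23   2.928  0.219 -1.694] [ 0.119  0.641  0.423  2.223  2.938  0.545 -1.797]
-0.6 [ 0.022  0.298  0.651  2.231  3.665  0.301 -2.187] [ 0.318  0.616  0.32   2.225  3.31   0.608 -1.866]
```

```bash
python3 - <<'E'
from h import *
np.set_printoptions(precision=3,suppress=True)
manip.move_straight(*grasp(np.array([.56,-.15]),.22,-.65),v=.25)
manip.move_straight(*grasp(M,.22,-1.2),v=.25)
print(read_qpos(),read_wrist_force(),read_width())
manip.move_straight(*grasp(M,.065,-1.2),v=.2);manip.dwell(.2);print(read_wrist_force())
print(manip.move_straight(*grasp(M,.045,-1.2),v=.025,f_stop=2.5),read_tool_pos()[2]-grasp(M,.048,-1.2)[0][2],read_wrist_force(),read_t())
E
```

```text
[ 0.093  0.298  0.264  2.101  1.46   0.587 -0.533] [ 0.129 -0.559 -1.059] 0.0370365685018975
[-0.125 -0.076 -1.538]
True 7.037761469945447e-05 [-0.35  -0.304  2.078] 27.3583
```

```bash
python3 - <<'E'
from h import *
np.set_printoptions(precision=3,suppress=True)
gripper_to(.085);manip.dwell(.2)
p=np.array(read_tool_pos());R=np.array(read_tcp_rot())
manip.move_straight(p-.13*R[:,2],v=.15)
q=p-.13*R[:,2];q[2]=.25;manip.move_straight(q,v=.3)
manip.reach([.45,-.12,.38],down(0.))
print(read_t(),read_tool_pos(),read_wrist_force())
T=cam('top');S=cam('scene');cv2.imwrite('pics/g.png',T['frame'])
# finial: red-brown region around mat, compare with start
import pickle
for c,n in((T,'top0.pkl'),(S,'scene0.pkl')):
    o=pickle.load(open(n,'rb'));d=cv2.absdiff(c['frame'],o['frame']).max(2)
    hh=cv2.cvtColor(c['frame'],cv2.COLOR_BGR2HSV)
    u,v=proj(c,[*M,.05]).astype(int)
    m=np.zeros(d.shape,np.uint8);m[v-50:v+50,u-50:u+50]=((hh[...,0]<=13)&(hh[...,1]>130)&(d>12))[v-50:v+50,u-50:u+50]*255
    m=cv2.morphologyEx(m,cv2.MORPH_OPEN,np.ones((3,3)))
    ct=max(cv2.findContours(m,0,1)[0],key=cv2.contourArea);print(n,cv2.boundingRect(ct),cv2.contourArea(ct))
    print(' expect foot',proj(c,[*M,.006]),'top',proj(c,[*M,.116]))
# door: sample edge position along the door top (outer top corner), door & wedge
print('door free end expected', doorpt(1.58,.3,0)[0], proj(T,[*doorpt(1.58,.3,.0075)[0],.315]))
hh=cv2.cvtColor(T['frame'],cv2.COLOR_BGR2HSV)
for al in (.1,.2,.28):
    u,v=proj(T,[*doorpt(1.58,al,.0075)[0],.315]).round().astype(int)
    print(u,v,T['frame'][v,u-12:u+13,2])
w=((hh[...,0]<=13)&(hh[...,1]>135)).astype(np.uint8)*255;k=np.zeros_like(w);k[215:330,180:260]=w[215:330,180:260]
k=cv2.morphologyEx(k,cv2.MORPH_OPEN,np.ones((3,3)))
ct=max(cv2.findContours(k,0,1)[0],key=cv2.contourArea);x,y,ww,h_=cv2.boundingRect(ct);print('wedge',x,y,ww,h_,onz(T,x+ww,y+h_/2,.045),onz(T,x,y+h_/2,.02))
E
```

```text
30.8917 [ 0.449 -0.121  0.378] [-0.072 -0.894 -0.41 ]
top0.pkl (437, 220, 13, 15) 69.0
 expect foot [435.198 228.503] top [443.41  224.182]
scene0.pkl (189, 276, 3, 4) 6.0
 expect foot [191.261 290.265] top [183.862 265.069]
door free end expected [0.272 0.256] [184.548 330.317]
187 247 [134 130 131 133 130 131 130 133 131 133 151 168 176 176 173 160 124  88
  66  62  64  64  60  62  65]
186 288 [134 135 132 133 132 130 130 127 126 129 126 138 156 175 177 177 169 155
 120  85  66  65  66  67  67]
185 322 [147 145 145 146 149 148 148 146 150 145 147 146 143 147 154 160 160 157
 149 124  85  59  60  59  56]
wedge 236 290 8 5 [0.358 0.145 0.045] [0.358 0.173 0.02 ]
```

```bash
python3 - <<'E'
from h import *
import pickle
np.set_printoptions(precision=3,suppress=True)
for cn in ('top','scene'):
    c=cam(cn);o=pickle.load(open(cn+'0.pkl','rb'))
    f=c['frame'];lab=cv2.cvtColor(f,cv2.COLOR_BGR2LAB).astype(int);lo=cv2.cvtColor(o['frame'],cv2.COLOR_BGR2LAB).astype(int)
    u,v=proj(c,[*M,.05]).astype(int);m=np.zeros(f.shape[:2],np.uint8)
    da=cv2.GaussianBlur((lab-lo)[...,1].astype(np.float32),(3,3),0)
    m[v-50:v+50,u-50:u+50]=(da>5)[v-50:v+50,u-50:u+50]*255
    m=cv2.morphologyEx(m,cv2.MORPH_CLOSE,np.ones((5,5)))
    ct=max(cv2.findContours(m,0,1)[0],key=cv2.contourArea);print(cn,cv2.boundingRect(ct),cv2.contourArea(ct),cv2.fitEllipse(ct))
    P=[proj(c,[M[0]+r*np.cos(a),M[1]+r*np.sin(a),z]) for r,z in((.028,.006),(.028,.018),(.025,.1),(.019,.114)) for a in np.arange(0,6.3,.2)]
    print(' expected bbox',np.min(P,0),np.max(P,0))
    # pieces left in place: change at offcut, pots, mug
    for nm,(x,y,w,h) in {'top':{'offcut':(355,240,40,52),'pots':(413,270,32,30),'mug':(118,180,40,38)},'scene':{'offcut':(240,250,52,45),'pots':(203,230,38,30),'cand/cup':(310,330,100,75)}}[cn].items():
        print('  ',nm,np.abs((lab-lo)[y:y+h,x:x+w]).max(2).mean())
print(read_t())
E
```

```text
top (437, 221, 10, 9) 49.0 ((441.8365783691406, 225.0332489013672), (7.701579570770264, 8.712810516357422), 74.71418762207031)
 expected bbox [425.884 216.057] [450.957 237.785]
   offcut 18.536538461538463
   pots 31.591666666666665
   mug 5.957236842105263
scene (180, 261, 16, 13) 121.0 ((187.7969207763672, 266.55340576171875), (11.242655754089355, 14.560389518737793), 101.68508911132812)
 expected bbox [175.889 260.341] [201.003 298.011]
   offcut 4.047008547008547
   pots 28.29035087719298
   cand/cup 6.0545333333333335
31.0917
```

```bash
python3 - <<'E'
from h import *
import pickle
for cn,(x,y,w,h) in (('scene',(203,228,45,35)),('top',(405,265,45,45))):
    for c in (pickle.load(open(cn+'0.pkl','rb')),cam(cn)):
        g=cv2.cvtColor(c['frame'],cv2.COLOR_BGR2HSV)[y:y+h,x:x+w]
        m=((g[...,1]<50)&(g[...,2]>75)).astype(np.uint8)
        n,_,st,ce=cv2.connectedComponentsWithStats(m);print(cn,[(ce[i]+[x,y],st[i][4]) for i in range(1,n) if st[i][4]>12],g[...,2].mean())
E
```

```text
scene [(array([231.4137931 , 241.35862069]), np.int32(145)), (array([212.62068966, 244.90804598]), np.int32(87))] 127.9968253968254
scene [(array([230.98496241, 241.27819549]), np.int32(133)), (array([212.06944444, 244.75      ]), np.int32(72))] 103.72507936507937
top [(array([435.45714286, 278.96190476]), np.int32(105)), (array([420.31132075, 292.59433962]), np.int32(106))] 132.58172839506173
top [(array([435.65822785, 279.17721519]), np.int32(79)), (array([420.35106383, 292.86170213]), np.int32(94))] 113.63111111111111
```

The pots have not moved; the change there was only the arm's shadow. Handing in.

```bash
python3 -c "
from workcell import *
print(order.close_job(),read_t())"
```

```text
the job is handed in; nothing more can be done
the job is handed in; nothing more can be done
```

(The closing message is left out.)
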